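# Static balance check of pump impellers on knife-edge ways

## Task

Check the three pump impellers for balance on the knife-edge ways: roll each one about an eighth of a turn along the edges by pushing one of its vanes, let go of it and watch. Any impeller that swings back with the same side down has off-centre mass: lift it off and lay it in the grey tray; leave those that stay turned on the knife edges where they stopped. Do not tip over the brown bottle with the white cap.

Things in the scene. Friction and masses are not known exactly. Their poses are not given: they have to be found in the camera images.
- ways: Fixed balancing ways: grey base 108 x 326 mm with two level knife edges along body y, at x = -28 and +28 mm, 70 mm above the worktop. Origin on the worktop under the middle. Thin end-stop pins at y = -152 and +152 mm, 84 mm high. Rolling resistance is slight: after a slow push a sound impeller stops within a fraction of a turn.
- impeller_1: Aluminium impeller on a steel arbor (12 mm thick, 112 mm long, along body x) lying across both edges. Origin at its centre on the arbor axis, 76 mm above the worktop. Four flat radial vanes along body +z, -z, +y, -y: tips 38 mm from the axis, 5 mm thick, 34 mm wide along x. Hub 27 mm across, 40 mm long; web disc 42 mm across. At the start z is up, x and y along those of the ways.
- impeller_2: Impeller like impeller_1 (same shape, size, axes, start attitude; about 0.34 kg). The three look alike and lie in any order, about 100 mm apart; any may be off balance. To lift one, grip its uppermost vane across the 34 mm width.
- impeller_3: Impeller like impeller_1. An off-balance one, rolled and let go, rocks to and fro (under 1 s per swing) and within about 2 s is at rest again within about 10 degrees of how it lay at the start; a sound one stays turned.
- tray: Fixed grey tray behind the ways, 150 mm along body x, 220 mm along body y (y points roughly away from the robot); walls 26 mm high, 3 mm thick, floor 3 mm thick. A divider 16 mm high along body y at x = 0 leaves two bays 71 x 214 mm; an impeller fits in a bay with its arbor along body y. Origin at the centre of the underside.
- etchant_bottle: Brown bottle with white cap, 38 mm across and 66 mm high, standing at the right beyond the ways. Origin at the centre of its base.

How it is judged:
By the outcome, as a careful person would: the job done as asked, in the order asked, and still so for the second after the job is handed in, with the robot touching nothing.
It also fails if it takes over 72 s, if anything falls off the work surface, if the arm or the gripper's body presses on something with over 40 N, if the wrist force passes 120 N, or if a joint passes its speed limit or range.

## Robot

A 6-joint arm with a two-finger parallel gripper is mounted at the origin on a cart in front of the work surface, level with it; the furniture and walls round the work are solid. World frame = base frame: x ahead of the robot, y to its left, z up, the work surface at z = 0. Lengths are in mm, angles in degrees, forces in N, time in s.
With the tool pointing down it reaches from about 350 to 850 mm from the base axis. Payload 8.1 kg.
Tool frame: the origin (TCP) lies at the very end of the fingers, on their centre line; the grasp point (between the pads) lies 19 mm behind it (tcp_to_grasp is the distance from the TCP to the grasp point, in mm); z points along the fingers, x is the direction in which the jaws open and shut, and the axes are right-handed (so a half turn about z gives the same grasp; the last joint's range is limited). The gripper opens to 85 mm and grips with 20 to 120 N. Pads are 22 mm wide; open, the fingers measure 114 mm over their backs; the gripper's body (76 mm by 85 mm) begins 54 mm behind the grasp point. The pads swing forward as they close: fully open they stand 13 mm farther back than shut.
Start: joints at [-71.127, 7.471, 85.268, -0, 87.261, -4.893], TCP at [241.824, -549.114, 231.292] pointing down, gripper open.
Joint ranges: [-169.43, 169.43], [-51.17, 129.36], [1.28, 143.12], [-76.62, 256.62], [0, 156.53], [-152.29, 152.29]. Speed limits (degrees/s): [136.94, 136.94, 159.86, 180, 180, 180].

## Interface

Orientations are given as [roll, pitch, yaw] about the fixed x, y, z axes, in that order (R = Rz(yaw) Ry(pitch) Rx(roll)).
In Python, from bench import * gives the robot as it stands. The module is installed in compiled form; this text tells all that it offers.
- The arm moves only by the tool apply_moves, never from a script. Its argument "targets" is text: rows parted by semicolons, each of 7 numbers parted by spaces: the turn, a rotation vector about the tool's x, y, z in rad, then the shift along the tool's x, y, z in cm, then the finger opening in cm, from 0 to 8.54. A call has exactly 5 rows; each row is the pose to reach, as a shift and turn from the pose commanded when the call began, along the tool's axes at that moment; what a row does not reach only later rows make up. A row lasts 1/10 s, in which the tool goes at most 50 mm and 8.59 degrees, less where a joint would pass 70% of its speed; a pose out of reach is approached as far as the arm can. A call with a gripper value outside its range is refused whole. The fingers move at their own pace and stop on an object; "force" is the grip in N (left out, the last holds). Time passes only in rows, so rows that repeat a pose let the fingers close, or fill a call up. It gives the time, the measured TCP pose, the force and the opening at its end, in the units of the state.
- sense(): the state, without advancing time (a new reading comes with each control period).
- snapshot(name): name is "side" or "top" or "wrist"; returns the picture (384x512x3 uint8, red, green, blue); there is no depth.
- camera_model(name): a dict with "fx", "fy", "cx", "cy" (pixels), "k1" (the pictures are not rectified: a ray, as slopes to the right and down, at radius r is drawn at 1 + k1 r^2 times it, then the intrinsics apply), "position" and "attitude" of the camera in the world; the wrist camera has in their place "T_tool_cam" (4x4, takes a point from camera to tool coordinates, whose origin is the TCP and whose axes are the tool frame's). Camera axes: x right, y up, looking along -z (the intrinsics and any distortion apply to the point x, -y, -z); pixel columns grow to the right and rows downward; lengths in mm; the calibration is good to about 2 mm. A picture is of the moment at which its call begins: read the wrist's pose just before it. camera_model takes no time and is no camera call.
- hand_in(): hands the job in, once; it reports no verdict.
Trained networks look in the newest picture that a camera, given by its name, has taken for a name from the list of things; names that differ only in an ending like _2 or _b are one class to them, and where a whole thing is asked for, a point or a joint stands for the part that bears it (a point fixed in the world has none). Each returns a list of dicts, best first, with "confidence" (0 to 1); they miss things now and then, are a little off and sometimes report something else, mostly with a low value. They report only what shows in the picture. A call takes as long as a camera call.
- recognise(camera, query): "at" ([row, column] in pixels, amid what is visible of it).
- place_of(camera, query): "at" ([row, column] in pixels: a listed point, or the origin of a listed thing).
The state is a dict: "time": time; "joint_pos": joint angles; "qd": joint speeds; "joint_efforts": joint torques, N m; "tool_pos": TCP position; "tcp_rot": TCP orientation; "ft_force": force on the tool from outside, world axes, zero at the start; "wrist_torque": the same for the moment, N m; "finger_gap": finger opening in mm.
Only numpy, scipy, OpenCV 4.12 (cv2) and the standard library are available. Lean on these libraries where they do the work, as an engineer would, in place of code of your own. Each camera call takes 0.05 s, during which the arm holds its last target. There are 200 camera calls.

## Working session

There is one attempt and no reset: what is moved stays moved. The work goes in short steps, Python scripts to look and compute and a tool call to move; the robot and the scene stay as the last step left them, time stands still between calls to the robot, and variables do not carry over. Pictures are saved under pics/ and viewed, about 8 in all and at most 12, crops included, and the job is handed in when it is done.

Besides the shell and the picture viewer there is one more tool, called after "Call:" by a JSON object that holds its "api" and its "payload". apply_moves: Moves the arm, as the interface text tells. Its arguments: {"type":"object","properties":{"targets":{"type":"string"},"force":{"type":"number"}},"required":["targets"]}

```bash
mkdir -p pics
cat > h.py <<'E'
from bench import *
import numpy as np, cv2
from scipy.spatial.transform import Rotation as R
def cam(name):
    m=camera_model(name)
    if 'T_tool_cam' in m:
        s=sense(); T=np.eye(4); T[:3,:3]=R.from_euler('xyz',s['tcp_rot'],degrees=True).as_matrix(); T[:3,3]=s['tool_pos']
        T=T@np.array(m['T_tool_cam'])
        return m,T[:3,:3],T[:3,3]
    return m,None,None
E
python3 - <<'E'
from h import *
for n in('side','top','wrist'): print(n,camera_model(n))
print(sense())
ims=[snapshot(n)[:,:,::-1] for n in('side','top')]
cv2.imwrite('pics/a.png',cv2.resize(np.hstack(ims),(800,300),interpolation=cv2.INTER_AREA))
cv2.imwrite('pics/side0.png',ims[0]);cv2.imwrite('pics/top0.png',ims[1])
for n in('side','top'):
  for q in('ways','impeller_1','tray','etchant_bottle'):
    print(n,q,place_of(n,q))
E
```

```text
side {'fx': 450.3527646218618, 'fy': 450.3527646218618, 'cx': 255.917646915493, 'cy': 195.31052942908002, 'k1': -0.04057056752845485, 'position': array([ 513.40253238, 1019.83102956,  495.02510147]), 'attitude': array([  62.05216927,    0.73762732, -178.34167157])}
top {'fx': 467.6205694192255, 'fy': 467.6205694192255, 'cx': 255.55800083689684, 'cy': 193.7133732237684, 'k1': -0.08948533684575934, 'position': array([395.18141516, 254.04761071, 921.47483239]), 'attitude': array([ 10.15644728,  -0.98738581, -90.95270431])}
wrist {'fx': 339.5861010405007, 'fy': 339.5861010405007, 'cx': 254.45014258184943, 'cy': 197.7555898895646, 'k1': 0.02907134479116868, 'T_tool_cam': array([[ 9.99999238e-01, -9.72008459e-04,  7.61404005e-04,
         1.25812519e+00],
       [-6.96273825e-04, -9.53187387e-01, -3.02379431e-01,
        -7.79914640e+01],
       [ 1.01967606e-03,  3.02378670e-01, -9.53187337e-01,
        -1.42793782e+02],
       [ 0.00000000e+00,  0.00000000e+00,  0.00000000e+00,
         1.00000000e+00]])}
{'time': 0.0, 'joint_pos': array([-7.11268845e+01,  7.51565960e+00,  8.53319053e+01
[... 576 characters left out ...]
3765962569904}
side ways [{'at': [236.5, 304.8], 'confidence': 0.7}, {'at': [205.2, 308.7], 'confidence': 0.3}]
side impeller_1 [{'at': [176.9, 306.3], 'confidence': 0.79}, {'at': [228.5, 303.2], 'confidence': 0.68}, {'at': [200.9, 305.8], 'confidence': 0.58}]
side tray [{'at': [255.2, 180.4], 'confidence': 0.89}]
side etchant_bottle [{'at': [196.5, 231.3], 'confidence': 0.96}]
top ways [{'at': [250.3, 243.9], 'confidence': 0.58}]
top impeller_1 [{'at': [252.3, 242.4], 'confidence': 0.88}, {'at': [243.0, 189.1], 'confidence': 0.87}, {'at': [255.4, 299.9], 'confidence': 0.83}]
top tray [{'at': [135.4, 211.4], 'confidence': 0.79}]
top etchant_bottle [{'at': [174.7, 323.3], 'confidence': 0.84}]
```

View pics/side0.png

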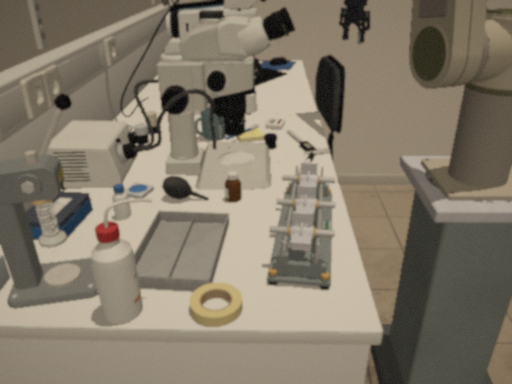

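View pics/top0.png

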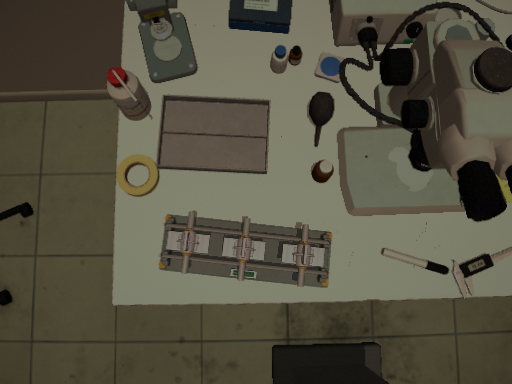

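```bash
cat >> h.py <<'E'
def camRT(name):
    m,Rc,p=cam(name)
    if Rc is None:
        Rc=R.from_euler('xyz',m['attitude'],degrees=True).as_matrix(); p=np.array(m['position'])
    return m,Rc,p
def pix2z(name,at,z,c=None):
    m,Rc,p=c or camRT(name)
    d=np.array([(at[1]-m['cx'])/m['fx'],(at[0]-m['cy'])/m['fy']]); u=d.copy()
    for _ in range(20): u=d/(1+m['k1']*(u@u))
    ray=Rc@np.array([u[0],-u[1],-1.]); return p+ray*(z-p[2])/ray[2]
def proj(name,P,c=None):
    m,Rc,p=c or camRT(name)
    q=(np.atleast_2d(P)-p)@Rc; u=np.c_[q[:,0],-q[:,1]]/-q[:,2:]
    u=u*(1+m['k1']*(u**2).sum(1,keepdims=True))
    return np.c_[u[:,1]*m['fy']+m['cy'],u[:,0]*m['fx']+m['cx']]
E
python3 - <<'E'
from h import *
np.set_printoptions(precision=1,suppress=True)
for at in([176.9,306.3],[228.5,303.2],[200.9,305.8]): print('side imp',pix2z('side',at,76))
for at in([252.3,242.4],[243.0,189.1],[255.4,299.9]): print('top imp',pix2z('top',at,76))
print('ways',pix2z('side',[236.5,304.8],0),pix2z('top',[250.3,243.9],0))
print('tray',pix2z('side',[255.2,180.4],0),pix2z('top',[135.4,211.4],0))
print('bot',pix2z('side',[196.5,231.3],0),pix2z('top',[174.7,323.3],0))
E
```

```text
side imp [436.  145.7  76. ]
side imp [455.8 353.2  76. ]
side imp [444.4 253.1  76. ]
top imp [439.7 262.4  76. ]
top imp [457.7 358.3  76. ]
top imp [432.4 158.9  76. ]
ways [444.  262.2   0. ] [447.6 260.2   0. ]
tray [682.2 328.7  -0. ] [682.6 323.9   0. ]
bot [604.2  93.5   0. ] [597.3  97.5   0. ]
```

Side view: the ways with three impellers are at cols 270–330, rows 165–280, and the tray is at (255,180). The bottle is at (190,232), and the microscope overhangs beyond it. The top view agrees: ways at rows 215–287, cols 162–331, tray at (135,213), bottle at (170,323). I'll take a closer look to get yaw angles.

Run:
```python
from h import *
np.set_printoptions(precision=0,suppress=True)
im=cv2.imread('pics/top0.png')[85:295,150:345]
cv2.imwrite('pics/crop.png',cv2.resize(im,None,fx=2.85,fy=2.85,interpolation=cv2.INTER_CUBIC))
for z in(100,250,350,450): print(z,'eyepiece top',pix2z('top',[205,480],z),'side',pix2z('side',[28,293],z), 'side left nose',pix2z('side',[12,170],z),'top nose',pix2z('top',[68,387],z))
```

```text
100 eyepiece top [ 516. -173.  100.] side [  371. -1981.   100.] side left nose [ 1371. -3059.   100.] top nose [783. -18. 100.]
250 eyepiece top [494. -95. 250.] side [ 425. -842.  250.] side left nose [ 1045. -1510.   250.] top nose [712.  32. 250.]
350 eyepiece top [479. -43. 350.] side [461. -82. 350.] side left nose [ 828. -478.  350.] top nose [665.  65. 350.]
450 eyepiece top [464.   9. 450.] side [497. 678. 450.] side left nose [611. 555. 450.] top nose [618.  98. 450.]
```

View pics/crop.png

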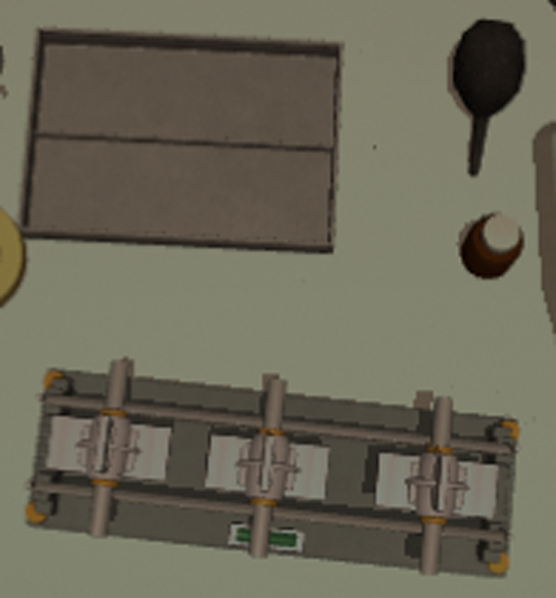

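The zoomed crop shows arbor ends at about (362,121)–(533,98), (380,275)–(555,259) and (400,443)–(572,429). The tray's rim corners are at (30,40), (43,342), (250,332) and (236,22), with its divider running left–right. Next I'll work out poses.

Run:
```python
from h import *
np.set_printoptions(precision=1,suppress=True)
f=lambda rc:(85+rc[0]/2.85,150+rc[1]/2.85)
for a,b in(((362,121),(533,98)),((380,275),(555,259)),((400,443),(572,429))):
    A=pix2z('top',f(a),76);B=pix2z('top',f(b),76);d=A-B
    print('arbor c',(A+B)/2,'L',np.linalg.norm(d),'yaw',np.degrees(np.arctan2(d[1],d[0])))
C=[pix2z('top',f(c),26) for c in((30,40),(43,342),(250,332),(236,22))]
print(np.array(C),'centre',np.mean(C,0))
for i in range(4):
    d=C[(i+1)%4]-C[i];print(np.linalg.norm(d),np.degrees(np.arctan2(d[1],d[0])))
s=sense();print(s['tool_pos'],s['tcp_rot'],s['time'])
```

```text
arbor c [460.  359.5  76. ] L 108.96758694260902 yaw -7.347191998431182
arbor c [446. 260.  76.] L 110.75303785728786 yaw -5.965084714973659
arbor c [432.6 153.3  76. ] L 108.8230731704224 yaw -6.527022184397612
[[760.4 418.4  26. ]
 [747.7 203.5  26. ]
 [596.9 213.8  26. ]
 [609.7 427.5  26. ]] centre [678.7 315.8  26. ]
215.3201326993181 -93.3640653588616
151.16747154580952 176.0834837590864
214.0763024286793 86.57638519672497
150.93809902016724 -3.4451480240157837
[ 241.8 -549.1  231.3] [-180.     0.   -66.2] 0.5
```

Call:
{"api": "apply_moves", "payload": {"targets": "0 0 0 -5 0 0 0; 0 0 0 -10 0 0 0; 0 0 0 -15 0 0 0; 0 0 0 -20 0 0 0; 0 0 0 -22 0 0 0", "force": 30}}

```text
time: 1.0
tool_pos: [152.1, -344.9, 230.7]
tcp_rot: [180.0, 0.0, -66.2]
ft_force: [-0.3, -1.2, 0.2]
finger_gap: 12.2
```

Call:
{"api": "apply_moves", "payload": {"targets": "0 0 -0.1309 -0.325 -4.96 0 0; 0 0 -0.2618 -1.295 -9.835 0 0; 0 0 -0.3927 -2.893 -14.542 0 0; 0 0 -0.5236 -5.091 -19.0 0 0; 0 0 -0.6545 -7.853 -23.133 0 0"}}

```text
time: 1.5
tool_pos: [334.4, -181.2, 231.7]
tcp_rot: [180.0, -0.1, -28.5]
ft_force: [1.2, -0.7, -0.9]
finger_gap: -0.0
```

Call:
{"api": "apply_moves", "payload": {"targets": "0 0 -0.1309 -0.325 -4.96 0 0; 0 0 -0.2618 -1.295 -9.835 0 0; 0 0 -0.3927 -2.893 -14.542 0 0; 0 0 -0.5236 -5.091 -19.0 0 0; 0 0 -0.6545 -7.853 -23.133 0 0"}}

```text
time: 2.0
tool_pos: [375.6, 60.0, 231.6]
tcp_rot: [180.0, -0.1, 9.1]
ft_force: [1.0, 0.0, 0.4]
finger_gap: -0.1
```

```bash
cat >> h.py <<'E'
def go(x,y,z,yaw,frm=None):
    "shift (cm) along tool axes and turn about tool z (rad) to reach a pose, tool down"
    s=sense(); p,w=(s['tool_pos'],s['tcp_rot'][2]) if frm is None else (np.array(frm[:3]),frm[3])
    c,n=np.cos(np.radians(w)),np.sin(np.radians(w)); d=np.array([x,y,z])-p
    print('rz %.4f shift %.2f %.2f %.2f'%(-np.radians((yaw-w+180)%360-180),(c*d[0]+n*d[1])/10,(n*d[0]-c*d[1])/10,-d[2]/10), 'from',p.round(1),round(w,2))
E
python3 - <<'E'
from h import *
go(447,284,260,-7)
E
```

```text
rz 0.2805 shift 10.58 -21.00 -2.84 from [375.6  60.  231.6] 9.07
```

Call:
{"api": "apply_moves", "payload": {"targets": "0 0 0.056 2.1 -4.2 -0.6 0; 0 0 0.112 4.2 -8.4 -1.2 0; 0 0 0.168 6.3 -12.6 -1.7 0; 0 0 0.224 8.5 -16.8 -2.3 0; 0 0 0.28 10.6 -21 -2.8 0"}}

```text
time: 2.5
tool_pos: [448.7, 283.9, 259.8]
tcp_rot: [-180.0, -0.1, -7.4]
ft_force: [0.4, -0.7, 0.3]
finger_gap: -0.3
```

Run:
```python
from h import *
np.set_printoptions(precision=1,suppress=True)
c=camRT('wrist'); im=snapshot('wrist'); s=sense(); print(s['time'],s['tool_pos'],s['tcp_rot'])
c=camRT('wrist'); im=snapshot('wrist')
cv2.imwrite('pics/w0.png',cv2.resize(im[:,:,::-1],(768,576),interpolation=cv2.INTER_CUBIC))
for d in place_of('wrist','impeller_1'): print(d,pix2z('wrist',d['at'],76,c))
for d in place_of('wrist','ways'): print(d,pix2z('wrist',d['at'],0,c))
```

```text
2.55 [449.5 289.3 258.8] [-179.8    0.    -7.5]
{'at': [199.4, 254.3], 'confidence': 0.91} [446.8 262.   76. ]
{'at': [90.7, 258.9], 'confidence': 0.76} [464.4 364.7  76. ]
```

View pics/w0.png

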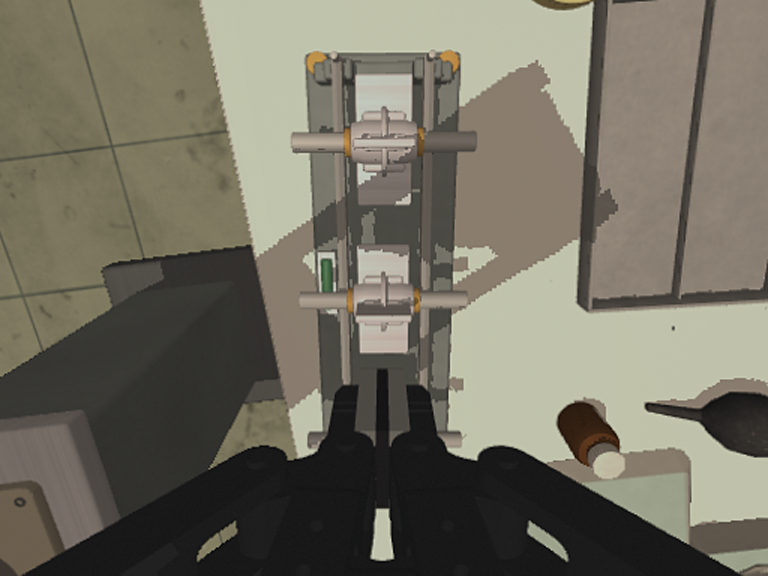

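The wrist view shows the far impeller at (142,384) and the middle one at (300,384), both with a vane up. The ways are parallel to the image vertical, so the tool yaw already matches. Next I'll go beside the far impeller's top vane.

Run:
```python
from h import *
go(459.3,340.7,150,-7.3)
go(459.3,340.7,96,-7.3)
```

```text
rz 0.0028 shift 0.39 -5.93 10.86 from [448.1 282.3 258.6] -7.14
rz 0.0028 shift 0.39 -5.93 16.26 from [448.1 282.3 258.6] -7.14
```

Run:
```python
from h import *
np.set_printoptions(precision=1,suppress=True)
for i in range(2):
  c=camRT('wrist'); im=snapshot('wrist'); print(c[2], sense()['tool_pos'])
  for d in place_of('wrist','impeller_1'): print(d,pix2z('wrist',d['at'],76,c))
print(sense()['time'])
print(pix2z('wrist',(94.7,256),76,c),pix2z('wrist',(200,256),76,c))
```

```text
[458.9 358.3 401.3] [448.1 281.4 259. ]
{'at': [83.8, 257.1], 'confidence': 0.86} [461.4 363.1  76. ]
{'at': [192.1, 255.3], 'confidence': 0.64} [447.2 261.7  76. ]
[459.  356.8 402. ] [448.2 280.6 259.5]
{'at': [83.9, 259.4], 'confidence': 0.81} [463.9 361.3  76. ]
{'at': [192.7, 256.6], 'confidence': 0.79} [448.6 259.4  76. ]
2.9
[459.7 352.5  76. ] [447.1 251.8  76. ]
```

Call:
{"api": "apply_moves", "payload": {"targets": "0 0 0 0.2 -3.5 3 0; 0 0 0 0.4 -6 6 0; 0 0 0 0.4 -6 10 0; 0 0 0 0.4 -6 14 0; 0 0 0 0.4 -6 16.3 0"}}

```text
time: 3.4
tool_pos: [458.4, 338.6, 93.0]
tcp_rot: [179.9, 0.2, -7.3]
ft_force: [-0.0, 0.1, 0.2]
finger_gap: 0.0
```

Run:
```python
from h import *
im=snapshot('wrist'); im=snapshot('wrist'); s=sense(); print(s['time'],s['tool_pos'],s['tcp_rot'],s['ft_force'])
cv2.imwrite('pics/w1.png',cv2.resize(im[:,:,::-1],(768,576),interpolation=cv2.INTER_CUBIC))
```

```text
3.5 [457.26182104 337.89002624  92.24605553] [179.73566399   0.32412002  -7.34635358] [-0.51449162 -0.62098267 -0.20499421]
```

View pics/w1.png

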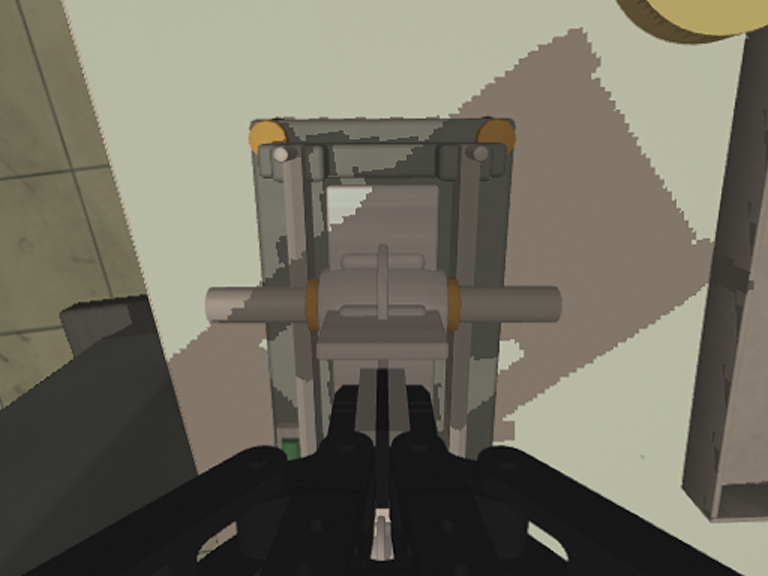

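The wrist view shows the finger tip at (370,382), centred on the vane whose upper edge is at (335,382), with a clear gap. I'll push slowly along +y (−tool y).

Call:
{"api": "apply_moves", "payload": {"targets": "0 0 0 0 -0.4 -0.4 0; 0 0 0 0 -0.7 -0.4 0; 0 0 0 0 -0.9 -0.4 0; 0 0 0 0 -1.05 -0.4 0; 0 0 0 0 -1.2 -0.4 0"}}

```text
time: 4.0
tool_pos: [461.8, 353.0, 101.2]
tcp_rot: [-180.0, -0.1, -7.3]
ft_force: [0.8, 1.0, 0.2]
finger_gap: -0.0
```

Call:
{"api": "apply_moves", "payload": {"targets": "0 0 0 0 -0.15 0 0; 0 0 0 0 -0.3 0 0; 0 0 0 0 -0.45 0 0; 0 0 0 0 -0.6 0 0; 0 0 0 0 -0.75 0 0"}}

```text
time: 4.5
tool_pos: [462.3, 360.1, 100.2]
tcp_rot: [180.0, 0.0, -7.3]
ft_force: [-0.8, -0.2, -0.5]
finger_gap: -0.2
```

Call:
{"api": "apply_moves", "payload": {"targets": "0 0 0 0 -0.15 0 0; 0 0 0 0 -0.3 0 0; 0 0 0 0 -0.45 0 0; 0 0 0 0 -0.6 0 0; 0 0 0 0 -0.75 0 0"}}

```text
time: 5.0
tool_pos: [463.4, 367.5, 100.3]
tcp_rot: [-180.0, -0.0, -7.3]
ft_force: [-0.2, 0.3, -0.4]
finger_gap: -0.2
```

Call:
{"api": "apply_moves", "payload": {"targets": "0 0 0 0 -0.15 0 0; 0 0 0 0 -0.3 0 0; 0 0 0 0 -0.45 0 0; 0 0 0 0 -0.55 0 0; 0 0 0 0 -0.65 0 0"}}

```text
time: 5.5
tool_pos: [464.1, 373.9, 100.3]
tcp_rot: [180.0, 0.0, -7.3]
ft_force: [-1.1, -0.3, -0.3]
finger_gap: 0.1
```

Run:
```python
from h import *
im=snapshot('wrist'); s=sense(); print(s['time'],s['tool_pos'],s['tcp_rot'],s['ft_force'])
cv2.imwrite('pics/w2.png',im[150:330,100:400,::-1])
```

```text
5.55 [464.15070975 374.08950332 100.3166431 ] [-1.79993181e+02 -2.23702910e-04 -7.27214804e+00] [ 1.34448967 -1.31993979 -0.6150367 ]
```

View pics/w2.png

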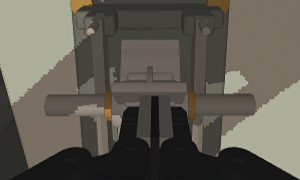

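The vane leans about 42° against the finger, with the plate at (92,150) in the crop. Next: lift off, back away, and photograph A over about 2.5 s.

Call:
{"api": "apply_moves", "payload": {"targets": "0 0 0 0 0.1 -3 0; 0 0 0 0 1 -7 0; 0 0 0 0 4 -8 0; 0 0 0 0 6 -8 0; 0 0 0 0 6 -8 0"}}

```text
time: 6.05
tool_pos: [456.9, 312.8, 181.2]
tcp_rot: [-180.0, -0.1, -7.4]
ft_force: [-0.2, 0.3, 0.2]
finger_gap: -0.5
```

```bash
cat > snap.py <<'E'
import sys
from h import *
im=snapshot(sys.argv[2] if len(sys.argv)>2 else 'wrist'); s=sense(); print(s['time'],s['tool_pos'].round(1),s['ft_force'].round(1))
cv2.imwrite('pics/%s.png'%sys.argv[1],im[:,:,::-1])
E
python3 snap.py A1
```

```text
6.1 [456.7 313.7 180.7] [-0.9  1.  -0.2]
```

Call:
{"api": "apply_moves", "payload": {"targets": "0 0 0 0 0 0 0; 0 0 0 0 0 0 0; 0 0 0 0 0 0 0; 0 0 0 0 0 0 0; 0 0 0 0 0 0 0"}}

```text
time: 6.6
tool_pos: [456.4, 314.6, 180.1]
tcp_rot: [180.0, 0.0, -7.3]
ft_force: [0.9, 0.2, 0.4]
finger_gap: -0.1
```

```bash
python3 snap.py A2
```

```text
6.65 [456.5 314.5 180.1] [ 0.7 -0.1  0.6]
```

Call:
{"api": "apply_moves", "payload": {"targets": "0 0 0 0 0 0 0; 0 0 0 0 0 0 0; 0 0 0 0 0 0 0; 0 0 0 0 0 0 0; 0 0 0 0 0 0 0"}}

```text
time: 7.15
tool_pos: [456.6, 314.3, 180.3]
tcp_rot: [-180.0, -0.0, -7.3]
ft_force: [0.5, 0.5, 1.0]
finger_gap: 0.1
```

Call:
{"api": "apply_moves", "payload": {"targets": "0 0 0 0 0 0 0; 0 0 0 0 0 0 0; 0 0 0 0 0 0 0; 0 0 0 0 0 0 0; 0 0 0 0 0 0 0"}}

```text
time: 7.65
tool_pos: [456.6, 314.4, 180.3]
tcp_rot: [-180.0, -0.0, -7.3]
ft_force: [-0.5, -0.0, -0.5]
finger_gap: -0.2
```

```bash
python3 snap.py A3
python3 - <<'E'
import cv2,numpy as np
cv2.imwrite('pics/A123.png',np.hstack([cv2.imread(f'pics/A{i}.png')[0:300,130:385] for i in(1,2,3)]))
E
```

```text
7.7 [456.5 314.3 180.3] [-1.   0.1 -0.5]
```

View pics/A123.png

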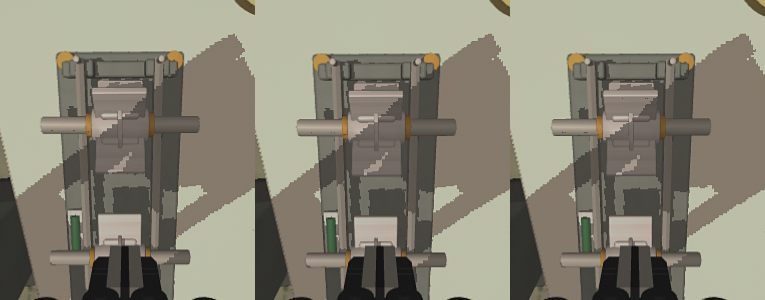

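A shows the same turned attitude in all three frames (vane tip at row 93, arbor at row 126), so A is sound. Next is B, with a before-push reference picture from the same relative hover.

Call:
{"api": "apply_moves", "payload": {"targets": "0 0 0 0 4 0 0; 0 0 0 0 8 0 0; 0 0 0 -0.1 10.2 0 0; 0 0 0 -0.1 10.2 0 0; 0 0 0 -0.1 10.2 0 0"}}

```text
time: 8.2
tool_pos: [442.9, 213.3, 180.6]
tcp_rot: [-180.0, -0.0, -7.3]
ft_force: [-0.7, 0.6, -0.2]
finger_gap: -0.1
```

Run:
```python
from h import *
np.set_printoptions(precision=1,suppress=True)
c=camRT('wrist'); im=snapshot('wrist'); print(sense()['time'],sense()['tool_pos'])
cv2.imwrite('pics/B0.png',im[:,:,::-1])
for d in place_of('wrist','impeller_1'): print(d,pix2z('wrist',d['at'],76,c))
```

```text
8.25 [442.9 213.8 180.6]
{'at': [132.6, 249.5], 'confidence': 0.7} [446.6 260.8  76. ]
```

Call:
{"api": "apply_moves", "payload": {"targets": "0 0 0 0 -2.4 1 0; 0 0 0 0 -2.4 3 0; 0 0 0 0 -2.4 6 0; 0 0 0 0 -2.4 8.2 0; 0 0 0 0 -2.4 8.2 0"}}

```text
time: 8.8
tool_pos: [442.9, 237.0, 94.5]
tcp_rot: [179.8, 0.3, -7.2]
ft_force: [-0.3, 0.3, -0.4]
finger_gap: 0.1
```

Call:
{"api": "apply_moves", "payload": {"targets": "0 0 0 0 -0.5 0 0; 0 0 0 0 -0.8 0 0; 0 0 0 0 -1.1 0 0; 0 0 0 0 -1.25 0 0; 0 0 0 0 -1.4 0 0"}}

```text
time: 9.3
tool_pos: [447.9, 251.4, 99.0]
tcp_rot: [-180.0, -0.1, -7.3]
ft_force: [1.1, 0.3, 0.3]
finger_gap: 0.1
```

Call:
{"api": "apply_moves", "payload": {"targets": "0 0 0 0 -0.15 0 0; 0 0 0 0 -0.3 0 0; 0 0 0 0 -0.45 0 0; 0 0 0 0 -0.6 0 0; 0 0 0 0 -0.75 0 0"}}

```text
time: 9.8
tool_pos: [448.4, 258.5, 98.3]
tcp_rot: [180.0, 0.0, -7.3]
ft_force: [0.2, 0.9, -0.4]
finger_gap: 0.0
```

Call:
{"api": "apply_moves", "payload": {"targets": "0 0 0 0 -0.15 0 0; 0 0 0 0 -0.3 0 0; 0 0 0 0 -0.45 0 0; 0 0 0 0 -0.6 0 0; 0 0 0 0 -0.75 0 0"}}

```text
time: 10.3
tool_pos: [449.3, 266.0, 98.3]
tcp_rot: [180.0, 0.0, -7.3]
ft_force: [-0.0, 0.6, -0.0]
finger_gap: -0.1
```

Call:
{"api": "apply_moves", "payload": {"targets": "0 0 0 0 -0.15 0 0; 0 0 0 0 -0.3 0 0; 0 0 0 0 -0.45 0 0; 0 0 0 0 -0.55 0 0; 0 0 0 0 -0.65 0 0"}}

```text
time: 10.8
tool_pos: [450.2, 272.4, 98.3]
tcp_rot: [180.0, 0.0, -7.3]
ft_force: [-0.0, -0.2, 0.4]
finger_gap: 0.2
```

Call:
{"api": "apply_moves", "payload": {"targets": "0 0 0 0 0.1 -3 0; 0 0 0 0 1 -7 0; 0 0 0 0 4 -8.2 0; 0 0 0 0 5.95 -8.2 0; 0 0 0 0 5.95 -8.2 0"}}

```text
time: 11.3
tool_pos: [443.0, 211.8, 181.1]
tcp_rot: [-180.0, -0.1, -7.4]
ft_force: [-0.5, 0.9, -0.4]
finger_gap: -0.2
```

```bash
python3 snap.py B1
```

```text
11.35 [442.8 212.7 180.6] [-0.2 -0.5 -0.7]
```

Call:
{"api": "apply_moves", "payload": {"targets": "0 0 0 0 0 0 0; 0 0 0 0 0 0 0; 0 0 0 0 0 0 0; 0 0 0 0 0 0 0; 0 0 0 0 0 0 0"}}

```text
time: 11.85
tool_pos: [442.5, 213.6, 180.1]
tcp_rot: [180.0, 0.0, -7.2]
ft_force: [-0.8, -0.0, 0.2]
finger_gap: 0.1
```

```bash
python3 snap.py B2
```

```text
11.9 [442.6 213.5 180.2] [ 0.1 -0.4 -0.1]
```

Call:
{"api": "apply_moves", "payload": {"targets": "0 0 0 0 0 0 0; 0 0 0 0 0 0 0; 0 0 0 0 0 0 0; 0 0 0 0 0 0 0; 0 0 0 0 0 0 0"}}

```text
time: 12.4
tool_pos: [442.6, 213.3, 180.3]
tcp_rot: [180.0, -0.0, -7.3]
ft_force: [-0.2, -0.1, 0.4]
finger_gap: -0.2
```

Call:
{"api": "apply_moves", "payload": {"targets": "0 0 0 0 0 0 0; 0 0 0 0 0 0 0; 0 0 0 0 0 0 0; 0 0 0 0 0 0 0; 0 0 0 0 0 0 0"}}

```text
time: 12.9
tool_pos: [442.6, 213.3, 180.3]
tcp_rot: [-180.0, -0.0, -7.3]
ft_force: [-0.4, 0.5, 0.5]
finger_gap: -0.1
```

```bash
python3 snap.py B3
python3 - <<'E'
import cv2,numpy as np
I=[cv2.imread(f'pics/B{i}.png')[60:260,150:350] for i in(0,1,2,3)]
print([[round(float(np.abs(a.astype(int)-b).mean()),1) for a in I] for b in I])
E
```

```text
12.95 [442.7 213.3 180.3] [-1.3  0.9  0.4]
[[0.0, 10.0, 9.3, 8.4], [10.0, 0.0, 8.5, 7.5], [9.3, 8.5, 0.0, 2.5], [8.4, 7.5, 2.5, 0.0]]
```

Run:
```python
import cv2,numpy as np
I=[cv2.imread(f'pics/B{i}.png')[40:260,150:345] for i in(0,1,2,3)]
cv2.imwrite('pics/B0123.png',np.hstack(I))
```

```text
(no output)
```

View pics/B0123.png

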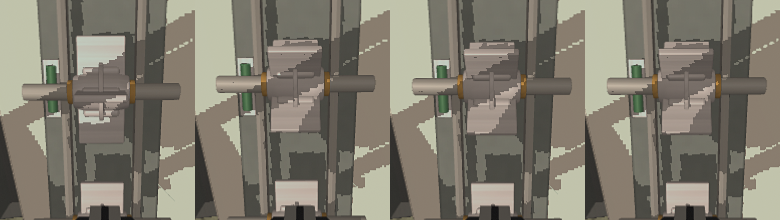

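B stays turned in frames 1–3 (arbor shifted up about 5 px, inclined faces unchanged), so B is sound. Next is C.

Call:
{"api": "apply_moves", "payload": {"targets": "0 0 0 0 4 0 0; 0 0 0 0 8 0 0; 0 0 0 0 10.6 0 0; 0 0 0 0 10.6 0 0; 0 0 0 0 10.6 0 0"}}

```text
time: 13.45
tool_pos: [429.4, 107.9, 180.5]
tcp_rot: [-180.0, -0.0, -7.4]
ft_force: [-0.1, -0.3, -1.0]
finger_gap: 0.1
```

Run:
```python
from h import *
np.set_printoptions(precision=1,suppress=True)
c=camRT('wrist'); im=snapshot('wrist'); print(sense()['time'],sense()['tool_pos'])
cv2.imwrite('pics/C0.png',im[:,:,::-1])
for d in place_of('wrist','impeller_1'): print(d,pix2z('wrist',d['at'],76,c))
by=np.array([.127,.992,0]);bx=np.array([.992,-.127,0])
P=np.array([[446.8,260.7,76]]) ; print(proj('wrist',[[434,155,76]],c))
```

```text
13.5 [429.4 108.4 180.5]
{'at': [132.6, 254.3], 'confidence': 0.93} [436.5 155.   76. ]
[[133.  250.9]]
```

Call:
{"api": "apply_moves", "payload": {"targets": "0 0 0 0 -2.4 1 0; 0 0 0 0 -2.4 3 0; 0 0 0 0 -2.4 6 0; 0 0 0 0 -2.4 8.2 0; 0 0 0 0 -2.4 8.2 0"}}

```text
time: 14.05
tool_pos: [429.4, 132.5, 94.8]
tcp_rot: [179.9, 0.4, -7.2]
ft_force: [-0.9, 0.2, 0.5]
finger_gap: -0.1
```

Call:
{"api": "apply_moves", "payload": {"targets": "0 0 0 0 -0.5 0 0; 0 0 0 0 -0.8 0 0; 0 0 0 0 -1.1 0 0; 0 0 0 0 -1.25 0 0; 0 0 0 0 -1.4 0 0"}}

```text
time: 14.55
tool_pos: [434.5, 146.1, 99.0]
tcp_rot: [-180.0, -0.1, -7.3]
ft_force: [0.3, 0.3, 0.2]
finger_gap: -0.1
```

Call:
{"api": "apply_moves", "payload": {"targets": "0 0 0 0 -0.15 0 0; 0 0 0 0 -0.3 0 0; 0 0 0 0 -0.45 0 0; 0 0 0 0 -0.6 0 0; 0 0 0 0 -0.75 0 0"}}

```text
time: 15.05
tool_pos: [434.9, 153.4, 98.2]
tcp_rot: [180.0, 0.0, -7.3]
ft_force: [0.5, -0.3, -0.3]
finger_gap: -0.2
```

Call:
{"api": "apply_moves", "payload": {"targets": "0 0 0 0 -0.15 0 0; 0 0 0 0 -0.3 0 0; 0 0 0 0 -0.45 0 0; 0 0 0 0 -0.6 0 0; 0 0 0 0 -0.75 0 0"}}

```text
time: 15.55
tool_pos: [435.9, 160.8, 98.3]
tcp_rot: [-180.0, 0.0, -7.3]
ft_force: [-1.1, -0.7, -0.5]
finger_gap: -0.1
```

Call:
{"api": "apply_moves", "payload": {"targets": "0 0 0 0 -0.15 0 0; 0 0 0 0 -0.3 0 0; 0 0 0 0 -0.45 0 0; 0 0 0 0 -0.55 0 0; 0 0 0 0 -0.65 0 0"}}

```text
time: 16.05
tool_pos: [436.7, 167.2, 98.3]
tcp_rot: [180.0, 0.0, -7.3]
ft_force: [-1.5, -1.1, 0.3]
finger_gap: -0.2
```

Call:
{"api": "apply_moves", "payload": {"targets": "0 0 0 0 0.1 -3 0; 0 0 0 0 1 -7 0; 0 0 0 0 4 -8.2 0; 0 0 0 0 5.95 -8.2 0; 0 0 0 0 5.95 -8.2 0"}}

```text
time: 16.55
tool_pos: [429.6, 106.6, 181.1]
tcp_rot: [180.0, -0.1, -7.4]
ft_force: [0.2, 0.5, -0.9]
finger_gap: 0.0
```

```bash
python3 snap.py C1
```

```text
16.6 [429.4 107.6 180.6] [-0.4 -0.2  0.3]
```

Call:
{"api": "apply_moves", "payload": {"targets": "0 0 0 0 0 0 0; 0 0 0 0 0 0 0; 0 0 0 0 0 0 0; 0 0 0 0 0 0 0; 0 0 0 0 0 0 0"}}

```text
time: 17.1
tool_pos: [429.1, 108.4, 180.1]
tcp_rot: [180.0, 0.0, -7.2]
ft_force: [0.3, -1.2, -0.2]
finger_gap: -0.1
```

```bash
python3 snap.py C2
```

```text
17.15 [429.1 108.4 180.2] [-0.1  0.8 -0. ]
```

Call:
{"api": "apply_moves", "payload": {"targets": "0 0 0 0 0 0 0; 0 0 0 0 0 0 0; 0 0 0 0 0 0 0; 0 0 0 0 0 0 0; 0 0 0 0 0 0 0"}}

```text
time: 17.65
tool_pos: [429.2, 108.1, 180.3]
tcp_rot: [-180.0, -0.0, -7.3]
ft_force: [-0.6, 0.8, 0.7]
finger_gap: -0.6
```

Call:
{"api": "apply_moves", "payload": {"targets": "0 0 0 0 0 0 0; 0 0 0 0 0 0 0; 0 0 0 0 0 0 0; 0 0 0 0 0 0 0; 0 0 0 0 0 0 0"}}

```text
time: 18.15
tool_pos: [429.2, 108.1, 180.3]
tcp_rot: [180.0, 0.0, -7.3]
ft_force: [-0.4, -0.2, 0.3]
finger_gap: -0.3
```

```bash
python3 snap.py C3
python3 - <<'E'
import cv2,numpy as np
I=[cv2.imread(f'pics/C{i}.png')[60:260,150:350] for i in(0,1,2,3)]
print([[round(float(np.abs(a.astype(int)-b).mean()),1) for a in I] for b in I])
I=[cv2.imread(f'pics/C{i}.png')[40:260,150:345] for i in(0,1,2,3)]
cv2.imwrite('pics/C0123.png',np.hstack(I))
from h import *
c=camRT('wrist'); snapshot('wrist')
for d in place_of('wrist','impeller_1'): print(d,pix2z('wrist',d['at'],76,c).round(1))
E
```

```text
18.2 [429.2 108.2 180.3] [ 0.2 -0.3  0.4]
[[0.0, 7.3, 4.8, 3.4], [7.3, 0.0, 9.2, 8.5], [4.8, 9.2, 0.0, 2.3], [3.4, 8.5, 2.3, 0.0]]
{'at': [133.7, 252.9], 'confidence': 0.66} [435.1 154.6  76. ]
```

View pics/C0123.png

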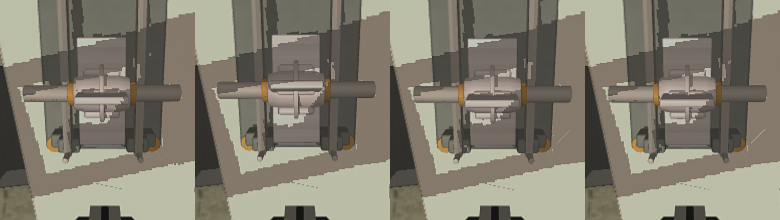

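Frames 2–3 match frame 0 (arbor back at row 92, the same vane up), while frame 1 shows it turned. C has swung back, so it is off-balance. Next I'll grip its top vane.

Call:
{"api": "apply_moves", "payload": {"targets": "0 0 0 0 -2.5 0 8.5; 0 0 0 0 -4.65 0 8.5; 0 0 0 0 -4.65 0 8.5; 0 0 0 0 -4.65 0 8.5; 0 0 0 0 -4.65 0 8.5", "force": 60}}

```text
time: 18.8
tool_pos: [435.0, 153.8, 180.2]
tcp_rot: [180.0, 0.0, -7.3]
ft_force: [0.7, -0.6, -0.3]
finger_gap: 72.2
```

Call:
{"api": "apply_moves", "payload": {"targets": "0 0 0 0 0 3 8.5; 0 0 0 0 0 6 8.5; 0 0 0 0 0 8 8.5; 0 0 0 0 0 9.2 8.5; 0 0 0 0 0 9.2 8.5"}}

```text
time: 19.3
tool_pos: [433.8, 153.5, 86.7]
tcp_rot: [179.9, 0.2, -7.3]
ft_force: [-1.4, 0.7, 0.2]
finger_gap: 85.0
```

```bash
python3 snap.py G1
```

```text
19.35 [434.8 153.8  88.1] [-0.2 -0.1  0.1]
```

View pics/G1.png

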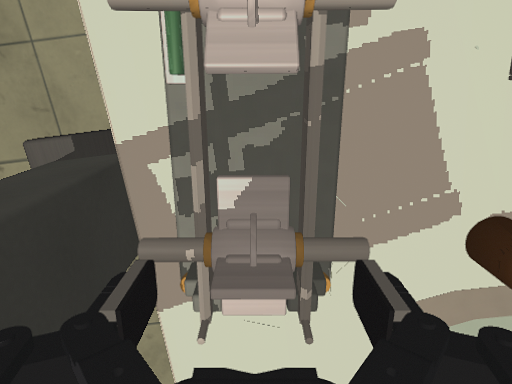

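The open fingers straddle C's upright vane (about (283,253)), centred and with nothing in the way. Closing.

Call:
{"api": "apply_moves", "payload": {"targets": "0 0 0 0 0 0 2; 0 0 0 0 0 0 2; 0 0 0 0 0 0 2; 0 0 0 0 0 0 2; 0 0 0 0 0 0 2", "force": 60}}

```text
time: 19.85
tool_pos: [436.1, 154.5, 89.3]
tcp_rot: [-180.0, -0.1, -7.3]
ft_force: [1.1, -0.6, 5.4]
finger_gap: 32.3
```

Call:
{"api": "apply_moves", "payload": {"targets": "0 0 0 0 0 -0.2 2; 0 0 0 0 0 -1 2; 0 0 0 0 0 -2.5 2; 0 0 0 0 0 -5 2; 0 0 0 0 0 -8 2", "force": 60}}

```text
time: 20.35
tool_pos: [433.5, 153.9, 167.8]
tcp_rot: [179.9, 0.2, -7.3]
ft_force: [0.0, -0.1, -2.7]
finger_gap: 32.4
```

Run:
```python
from h import *
s=sense();print(s['ft_force'],s['finger_gap'])
go(643,318,250,86.6)
go(643,318,105,86.6)
```

```text
[ 0.01514907 -0.05432046 -2.71534767] 32.375868543813084
rz -1.6384 shift 18.70 -18.93 -8.22 from [433.5 153.9 167.8] -7.27
rz -1.6384 shift 18.70 -18.93 6.28 from [433.5 153.9 167.8] -7.27
```

Held: gap 32.4 mm, about 2.7 N. Carrying it to the near tray bay while turning.

Call:
{"api": "apply_moves", "payload": {"targets": "0 0 -0.14 1 -1 -3 2; 0 0 -0.28 3 -3 -5 2; 0 0 -0.42 5 -5 -5 2; 0 0 -0.56 7 -7 -5 2; 0 0 -0.70 9 -9 -5 2"}}

```text
time: 20.85
tool_pos: [536.2, 232.8, 218.2]
tcp_rot: [-180.0, 0.1, 33.2]
ft_force: [0.2, -0.3, -2.3]
finger_gap: 31.9
```

Run:
```python
from h import *
snapshot('wrist'); s=sense();print(s['ft_force'],s['finger_gap'])
go(643,318,190,86.6)
```

```text
[-3.79547103 -2.15742833 -2.29520136] 31.999076464335356
rz -0.9231 shift 13.33 -1.11 2.73 from [538.3 234.8 217.3] 33.71
```

Call:
{"api": "apply_moves", "payload": {"targets": "0 0 -0.13 2 -0.2 0 2; 0 0 -0.26 4.5 -0.4 0 2; 0 0 -0.39 7 -0.6 0.5 2; 0 0 -0.52 9.5 -0.8 1 2; 0 0 -0.65 12 -1 1.5 2"}}

```text
time: 21.4
tool_pos: [631.3, 306.1, 202.5]
tcp_rot: [-179.9, 0.1, 70.4]
ft_force: [0.6, -0.0, -1.5]
finger_gap: 32.1
```

Run:
```python
from h import *
snapshot('wrist'); snapshot('wrist'); s=sense();print(s['ft_force'],s['finger_gap'])
go(643,318,150,86.6)
```

```text
[-0.69293994 -0.75539231 -3.20224631] 32.30998792227256
rz -0.2838 shift 1.47 0.72 5.02 from [631.3 306.6 200.2] 70.34
```

Call:
{"api": "apply_moves", "payload": {"targets": "0 0 -0.14 1 0.4 1 2; 0 0 -0.28 1.5 0.7 3 2; 0 0 -0.28 1.5 0.7 5 2; 0 0 -0.28 1.5 0.7 5 2; 0 0 -0.28 1.5 0.7 5 2"}}

```text
time: 22.0
tool_pos: [642.0, 316.8, 153.0]
tcp_rot: [-179.9, 0.1, 86.0]
ft_force: [-0.3, 0.8, -2.3]
finger_gap: 32.4
```

```bash
python3 snap.py T1
python3 - <<'E'
from h import *
print(sense()['tcp_rot'])
E
```

```text
22.05 [642.9 317.2 154.4] [ 0.5  0.4 -2.1]
[ 1.79979831e+02 -8.37470860e-03  8.60430607e+01]
```

View pics/T1.png

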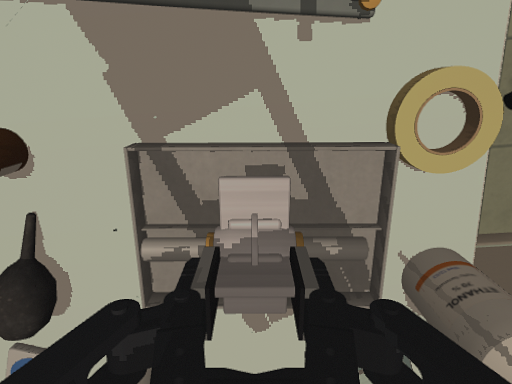

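The impeller hangs level in the jaws with its arbor parallel to the tray's divider. The divider is at row 227 and the near rim at row 147. I'll check these against the estimated tray pose.

Run:
```python
from h import *
np.set_printoptions(precision=1,suppress=True)
c=camRT('wrist')
print('divider',pix2z('wrist',(226,150),16,c),pix2z('wrist',(228,375),16,c),'near rim out',pix2z('wrist',(144,128),26,c),pix2z('wrist',(143,398),26,c))
go(643,318,55,86.6)
```

```text
divider [675.6 221.4  16. ] [691.2 421.   16. ] near rim out [601. 219.  26.] [614.9 432.7  26. ]
rz -0.0097 shift 0.08 0.01 9.94 from [642.9 317.2 154.4] 86.04
```

Call:
{"api": "apply_moves", "payload": {"targets": "0 0 0 0 0.2 3 2; 0 0 0 0 0.2 6 2; 0 0 0 0 0.2 8 2; 0 0 0 0 0.2 9.2 2; 0 0 0 0 0.2 9.6 2"}}

```text
time: 22.55
tool_pos: [644.7, 317.0, 57.1]
tcp_rot: [-180.0, 0.0, 86.1]
ft_force: [-0.2, 0.5, -2.4]
finger_gap: 32.1
```

Call:
{"api": "apply_moves", "payload": {"targets": "0 0 0 0 0 0 2; 0 0 0 0 0 0.1 2; 0 0 0 0 0 0.2 2; 0 0 0 0 0 0.3 2; 0 0 0 0 0 0.3 2"}}

```text
time: 23.05
tool_pos: [645.3, 317.4, 55.1]
tcp_rot: [179.9, -0.0, 86.1]
ft_force: [0.2, 0.5, -0.5]
finger_gap: 31.8
```

Call:
{"api": "apply_moves", "payload": {"targets": "0 0 0 0 0 0.1 3.4; 0 0 0 0 0 0.1 3.6; 0 0 0 0 0 0.1 3.9; 0 0 0 0 0 0.1 4.4; 0 0 0 0 0 0.1 5"}}

```text
time: 23.55
tool_pos: [644.9, 317.2, 53.4]
tcp_rot: [180.0, -0.0, 86.1]
ft_force: [-0.4, -0.1, -0.0]
finger_gap: 50.1
```

Call:
{"api": "apply_moves", "payload": {"targets": "0 0 0 0 0 0 6; 0 0 0 0 0 0 7; 0 0 0 0 0 0 8; 0 0 0 0 0 0 8; 0 0 0 0 0 0 8"}}

```text
time: 24.05
tool_pos: [644.9, 317.2, 53.3]
tcp_rot: [-180.0, -0.0, 86.1]
ft_force: [-0.7, 0.7, -0.8]
finger_gap: 79.9
```

Call:
{"api": "apply_moves", "payload": {"targets": "0 0 0 0 0 -2 8; 0 0 0 0 0 -5 8; 0 0 0 0 0 -10 8; 0 0 0 0 0 -13 8; 0 0 0 0 0 -13 8"}}

```text
time: 24.55
tool_pos: [648.2, 318.6, 191.5]
tcp_rot: [179.4, -0.3, 86.1]
ft_force: [0.2, 0.3, 1.2]
finger_gap: 80.1
```

Call:
{"api": "apply_moves", "payload": {"targets": "0 0 0 0 -4 0 8; 0 0 0 0 -8 0 8; 0 0 0 0 -8 0 8; 0 0 0 0 -8 0 8; 0 0 0 0 -8 0 8"}}

```text
time: 25.05
tool_pos: [565.9, 322.7, 183.7]
tcp_rot: [179.9, -0.0, 86.1]
ft_force: [0.2, -0.3, 0.3]
finger_gap: 80.0
```

```bash
python3 snap.py T2; python3 snap.py side2 side; python3 -c "
import cv2,numpy as np
a=cv2.imread('pics/T2.png');b=cv2.imread('pics/side2.png')[150:300,120:345]
b=cv2.resize(b,(int(225*384/150*0.5),192))
c=np.zeros((384,512+b.shape[1],3),np.uint8);c[:,:512]=a;c[:192,512:]=b;cv2.imwrite('pics/fin.png',c)"
```

```text
25.1 [566.2 322.6 183.8] [ 0.6  0.5 -0. ]
25.15 [566.3 322.6 183.7] [0.5 0.1 1.1]
```

View pics/fin.png

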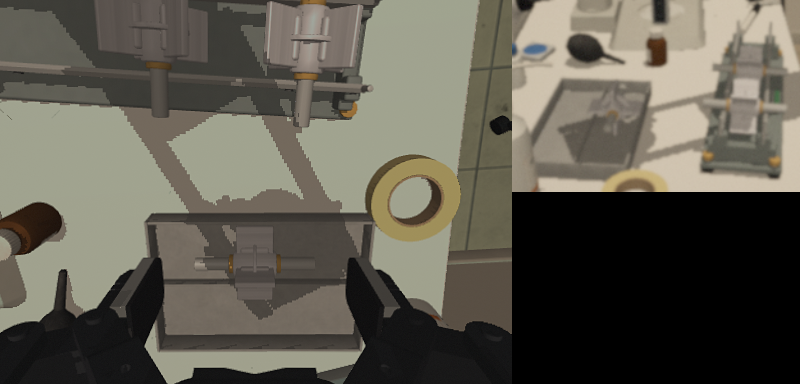

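C lies in the tray's near bay, arbor along the divider, at (265,255). A and B are still on the ways with their vanes turned diagonally, and the bottle is upright (side view). One stillness check, then I'll hand in.

Call:
{"api": "apply_moves", "payload": {"targets": "0 0 0 0 0 0 8; 0 0 0 0 0 0 8; 0 0 0 0 0 0 8; 0 0 0 0 0 0 8; 0 0 0 0 0 0 8"}}

```text
time: 25.65
tool_pos: [565.1, 322.6, 183.3]
tcp_rot: [-180.0, -0.0, 86.1]
ft_force: [0.3, 0.3, 0.2]
finger_gap: 79.9
```

Run:
```python
from h import *
np.set_printoptions(precision=1,suppress=True)
c=camRT('wrist'); im=snapshot('wrist')[:,:,::-1]; a=cv2.imread('pics/T2.png')
d=np.abs(im.astype(int)-a).mean(2)
print('tray diff',d[220:310,180:330].mean(),'ways diff',d[0:120,90:370].mean(), 'background',d[130:200,150:360].mean())
for q in place_of('wrist','impeller_1'): print(q,pix2z('wrist',q['at'],33 if q['at'][0]>200 else 76,c))
s=sense(); print(s['time'],s['ft_force'])
```

```text
tray diff 3.10079012345679 ways diff 4.762718253968254 background 1.5310884353741496
{'at': [40.7, 311.7], 'confidence': 0.77} [460.5 367.5  76. ]
{'at': [263.3, 257.2], 'confidence': 0.73} [647.9 319.2  33. ]
{'at': [33.3, 156.1], 'confidence': 0.68} [449.3 264.4  76. ]
25.75 [-0.1  0.3 -0.9]
```

Run:
```python
from h import *
a=snapshot('wrist')
for _ in range(8): b=snapshot('wrist')
d=np.abs(b.astype(int)-a).mean(2)
print('tray',d[220:310,180:330].mean(),'ways',d[0:120,90:370].mean(),'bg',d[130:200,150:360].mean())
if d[220:310,180:330].mean()<2 and d[0:120,90:370].mean()<2: print(hand_in())
```

```text
tray 0.48155555555555557 ways 0.49232142857142847 bg 0.4324943310657596
the job is handed in; nothing more can be done
None
```

I tested all three impellers, laid the one off-balance impeller in the grey tray, and handed the job in at about 26 s of the 72 s allowed. I rolled each impeller roughly 42–45° with the closed fingers, then let it go and watched it for about 2 s.

- **Sound:** the left and middle impellers (as the robot sees them) stayed turned, so I left them on the knife edges where they stopped.
- **Off balance:** the right-hand impeller swung back with the same vane up. I lifted it by its top vane and laid it in the tray bay nearer the robot, with its arbor along the divider.

**Last checks:**
- **Positions:** the networks put the two sound impellers on the ways and the third in the bay, at about (648, 319) mm. The picture showed the two on the ways still turned.
- **Bottle:** it was upright.
- **Forces:** the readings were about zero, with the gripper clear of everything.
- **Stillness:** the first comparison of pictures showed differences of 3–5 grey levels, which I put down to the arm settling by about 1 mm. Pictures 0.4 s apart after that matched to within noise.

Nothing else failed or disagreed.

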